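Tip the model bricks from the tilt tray into a ramekin

ROBOT

A 6-joint arm with a two-finger parallel gripper is mounted at the origin on the work surface. World frame = base frame: x ahead of the robot, y to its left, z up, the work surface at z = 0. Lengths are in mm, angles in degrees, forces in N, time in s.
With the tool pointing down it reaches from about 300 to 850 mm from the base axis. Payload 4.2 kg.
Tool frame: the origin (TCP) lies at the very end of the fingers, on their centre line; the grasp point (between the pads) lies env.grip_point_offset behind it (env.grip_point_offset is the distance from the TCP to the grasp point, in mm); z points along the fingers, y is the direction in which the jaws open and shut (so a half turn about z gives the same grasp; the last joint's range is limited). The gripper opens to 91 mm and grips with 3 to 60 N. Pads are 32 mm wide; open, the fingers measure 118 mm over their backs; the gripper's body (76 mm by 178 mm) begins 60 mm behind the grasp point.
Start: joints at [66.807, 18.312, 89.639, -0, 72.044, -1.146], TCP at [215.843, 532.968, 213.976] pointing down, gripper open.
Joint ranges: [-177.97, 177.97], [-48.28, 115.42], [12.27, 149.76], [-77.06, 257.06], [2.81, 150.46], [-146.56, 146.56]. Speed limits (degrees/s): [147.25, 147.25, 180, 180, 180, 180].

INTERFACE

Orientations are given as [roll, pitch, yaw] about the fixed x, y, z axes, in that order (R = Rz(yaw) Ry(pitch) Rx(roll)).
In Python, from workcell import env, grab_frame, camera_params gives the robot as it stands. The module is installed in compiled form; this text tells all that it offers.
- The arm moves only by the shell command python3 -m creep 'ROWS' [OPENING] [FORCE]. ROWS is a JSON object of lists of equal length, an entry for each row: "offset": the shift along the tool's x, y, z in m, a list of three; "rotation": the turn, a rotation vector about the tool's x, y, z in degrees, a list of three. A call has 1 to 5 rows; each row shifts and turns the commanded pose from where the row before left it, along the tool's axes as they then stand; what a row does not reach is not made up. A row lasts 1/8 s, in which the tool goes at most 62.5 mm and 10.7 degrees, less where a joint would pass 70% of its speed; a pose out of reach is approached as far as the arm can. A call is refused whole if a number of a shift passes 0.0625 or a number of a turn 10.7, either way. A call with a gripper value outside its range is refused whole. OPENING is the closure, from 0 (fully open) to 1 (shut), set as the call begins (- or left out, the last holds). The fingers move at their own pace and stop on an object; FORCE is the grip in N (left out, the last holds). Time passes only in rows, so rows that do not move let the fingers close. It gives the time, the measured TCP pose, the force and the opening at its end, in the units of the state.
- env.state(): the state, without advancing time (a new reading comes with each control period).
- grab_frame(name): name is "side" or "top" or "wrist"; returns the picture (420x560x3 uint8, red, green, blue); there is no depth.
- camera_params(name): a dict with "mtx" (3x3 intrinsics, pixels), "R" (3x3) and "t" (3): a world point X has camera coordinates R X + t. Camera axes: x right, y down, z forward; pixel columns grow to the right and rows downward; lengths in mm; the calibration is good to about 2 mm. A picture is of the moment at which its call begins: read the wrist's pose just before it. camera_params takes no time and is no camera call; for the wrist camera it gives the pose at the moment of the call.
- env.job_done(): hands the job in, once; it reports no verdict.
The state is a dict: "time_s": time; "qpos": joint angles; "qvel": joint speeds; "effort": joint torques, N m; "ee_pos": TCP position; "ee_rot": TCP orientation; "force": force on the tool from outside, world axes, zero at the start; "torque": the same for the moment, N m; "gripper_width": finger opening in mm.
Only numpy, scipy, OpenCV 4.12 (cv2) and the standard library are available. Lean on these libraries where they do the work, as an engineer would, in place of code of your own. Each camera call takes 0.05 s, during which the arm holds its last target.

TASK

Stand the empty ramekin under the spout of the tilt tray, then lift the tray by its wooden handle until all four little clay bricks have slid into the ramekin, and lower it gently back onto its rest without letting it drop. Leave the ramekin with the bricks standing there, and do not disturb the full ramekin, the glass bowl or the half-built tower.

Things in the scene. Friction and masses are not known exactly. Their poses are not given: they have to be found in the camera images.
- stand: Plywood stand of the tilt tray, fixed. Origin on the desk straight under the hinge pin; x level, the way the spout points; y along the pin. Base board 12 mm thick, x = -195 to +8 mm, 118 mm wide; two cheeks (116 mm over their outsides, 104 mm high, x = -75 to +8) carry the pin; a rail with rubber pads at x = -165 is the tray's rest. Beyond x = +8 mm the desk under the spout is free.
- hinge (a point): Middle of the hinge pin, 90 mm above the desk; axes as the stand. The tray turns about the y axis here. Tray: folded aluminium, 68 mm wide inside, 74 mm outside, walls 24 mm high (cut down at the spout), floor 4 mm thick with its upper face 9 mm above the pin; it runs from 191 mm behind the pin to the open spout 50 mm in front of it.
- tray (a joint): Tray angle, rad: 0 level on its rest; grows as the handle rises and the spout dips; stop at 0.85, where the lip still clears a ramekin's rim by about 9 mm. The hinge is free: the tray (0.4 kg, about 2 N at the handle) falls back if let go, and bangs if dropped from more than about 5 mm at the handle. The tilt at which the bricks slide varies, about 0.4 to 0.7.
- tray_handle (a point): Where to pinch the wooden tongue handle at the tray's free edge: 22 mm wide (along the pin), 12 mm thick, sticking out level 77 mm from the tray's end wall. This point: its centre, 49 mm out from that wall, 240 mm behind the pin and 10 mm above it (100 mm above the desk) when level. Axes as the tray. Pinched across the 22 mm it turns between the fingers, so the gripper may keep pointing down.
- spout_lip (a point): Middle of the spout's lip, on the floor's upper face: 50 mm in front of the pin and 99 mm above the desk when level; x axis along the way the bricks slide out. Moves with the tray.
- under_spout (a point): Point on the desk 75 mm in front of the hinge pin where the middle of the ramekin belongs: bricks then drop inside it at every tilt; 6 mm off does not matter. The lip overhangs a ramekin there by 23 mm, the level tray 49 mm above its rim, so set it there held by the rim on the side away from the stand (or push it under).
- ramekin: The empty white fluted stoneware ramekin, round, 96 mm across, 46 mm high, walls 8 mm, 80 mm across inside, inner floor 7 mm above its underside; about 0.25 kg. Origin on its axis half-way up (23 mm). Looks like full_ramekin but is empty; the two may stand in either place. Pinch its wall from above with one finger inside.
- full_ramekin: Bystander: the same ramekin full of small white tile pieces. Origin on its axis half-way up. Leave alone.
- brick1: Small terracotta brick 25 x 13 x 13 mm (long side x), about 10 g, lying on the tray. Origin at its centre.
- brick2: Small terracotta brick 25 x 13 x 13 mm (long side x), about 10 g, lying on the tray. Origin at its centre.
- brick3: Small terracotta brick 25 x 13 x 13 mm (long side x), about 10 g, lying on the tray. Origin at its centre.
- brick4: Small terracotta brick 25 x 13 x 13 mm (long side x), about 10 g, lying on the tray. Origin at its centre.
- glass_bowl: Bystander: clear glass bowl of dowel stubs, 92 mm across, 40 mm high, beyond the work. Origin under its middle.
- tower: Bystander: half-built round brick tower, 94 mm across its middle and 74 mm high on a 120 x 120 mm wooden board. Origin under the board's middle.
Mind the look-alikes: they are no part of the job. What is shaped like the ramekin but green or red is not meant.

How it is judged:
By the outcome, as a careful person would: the job done as asked, in the order asked, and still so for the second after the job is handed in, with the robot touching nothing.
It also fails if it takes over 69 s, if anything falls off the work surface, if the arm or the gripper's body presses on something with over 40 N, if the wrist force passes 120 N, or if a joint passes its speed limit or range.

## Working session

There is one attempt and no reset: what is moved stays moved. The work goes in short steps, Python scripts to look and compute and a shell command to move; the robot and the scene stay as the last step left them, time stands still between calls to the robot, and variables do not carry over. Pictures are saved under pics/ and viewed, and the job is handed in when it is done.

```bash
mkdir -p pics
python3 - <<'E'
from workcell import env, grab_frame, camera_params
import cv2
print(env.state(), env.grip_point_offset)
for n in ["side","top","wrist"]:
    p=camera_params(n); print(n,p)
    cv2.imwrite(f"pics/{n}0.png",cv2.cvtColor(grab_frame(n),cv2.COLOR_RGB2BGR))
E
```

```text
{'time_s': 0.0, 'qpos': array([ 6.68050124e+01,  1.83520396e+01,  8.97068337e+01,  2.91199361e-04,
        7.20455366e+01, -1.14660595e+00]), 'qvel': array([-0.02179627, -0.02224683,  0.08297394,  0.00183617, -0.01640489,
       -0.08084897]), 'effort': array([-3.37412994e-04, -4.12457013e+01, -2.31975013e+01,  7.27580767e-02,
        4.56264953e-02, -1.32652704e-04]), 'ee_pos': array([215.64847629, 532.46938357, 213.11341144]), 'ee_rot': array([-1.79895617e+02, -2.36611314e-03,  1.57951526e+02]), 'force': array([ 0.3870667 , -0.23923043,  0.3060573 ]), 'torque': array([-0.01498728,  0.01588245,  0.0070367 ]), 'gripper_width': 91.47808150167106} 18.8
side {'mtx': array([[544.07759115,   0.        , 276.6211794 ],
       [  0.        , 544.07759115, 205.93703801],
       [  0.        ,   0.        ,   1.        ]]), 'R': array([[ 0.99127957, -0.13138947, -0.01008111],
       [-0.07663157, -0.51253369, -0.8552408 ],
       [ 0.10720273,  0.84855526, -0.51813276]]), 't': array([-566.46999017,   86.84644511, 1539.04739863])}
top {'mtx': array([[534.40381513,   0.        , 280.39230237],
       [  0.        , 534.40381513, 204.44527103],
       [  0.        ,   0.        ,   1.        ]]), 'R': array([[ 1.21586023e-02, -9.99925722e-01, -8.48301541e-04],
       [-9.68996949e-01, -1.15731460e-02, -2.46801490e-01],
       [ 2.46773341e-01,  3.82276276e-03, -9.69065687e-01]]), 't': array([ -33.92665651,  576.72536366, 1120.89618244])}
wrist {'mtx': array([[300.30487582,   0.        , 277.13306435],
       [  0.        , 300.30487582, 205.56360133],
       [  0.        ,   0.        ,   1.        ]]), 'R': array([[ 0.37542607,  0.92685088, -0.00165005],
       [ 0.89013211, -0.36005565,  0.27932912],
       [ 0.25830233, -0.10633619, -0.960194  ]]), 't': array([-574.36282931,  -32.46046004,  392.43907586])}
```

View pics/side0.png

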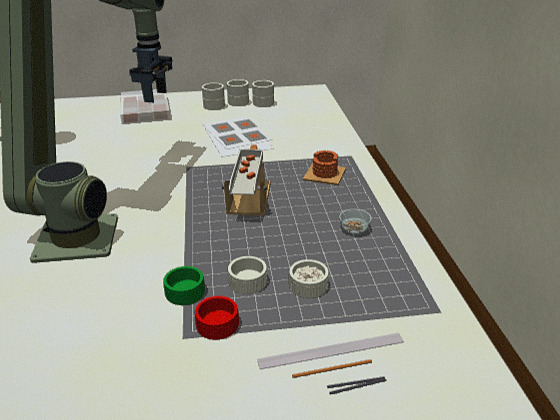

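View pics/top0.png

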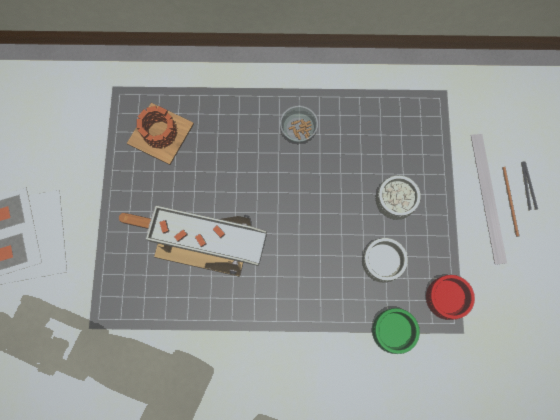

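View pics/wrist0.png

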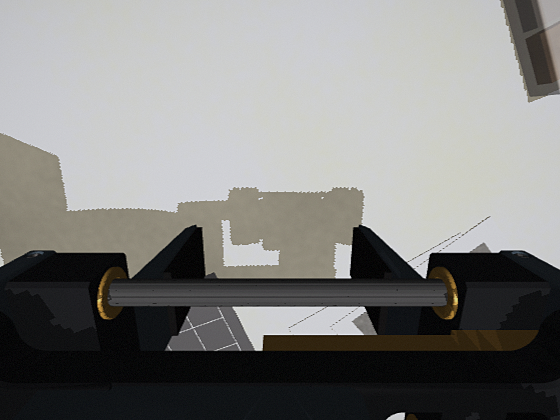

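```bash
cat > h.py <<'E'
import numpy as np, cv2
from workcell import env, grab_frame, camera_params
def load(f): return cv2.cvtColor(cv2.imread(f),cv2.COLOR_BGR2RGB)
def ray(n,uv,z):
    p=camera_params(n) if isinstance(n,str) else n
    C=-p["R"].T@p["t"]; uv=np.atleast_2d(uv).astype(float)
    d=(np.linalg.inv(p["mtx"])@np.c_[uv,np.ones(len(uv))].T).T@p["R"]
    return C+d*((z-C[2])/d[:,2])[:,None]
def proj(n,X):
    p=camera_params(n) if isinstance(n,str) else n
    c=np.atleast_2d(X)@p["R"].T+p["t"]; q=c@p["mtx"].T; return q[:,:2]/q[:,2:]
def circ(P):
    A=np.c_[2*P[:,:2],np.ones(len(P))]; s=np.linalg.lstsq(A,(P[:,:2]**2).sum(1),rcond=None)[0]
    return s[:2],np.sqrt(s[2]+s[:2]@s[:2])
E
python3 - <<'E'
from h import *
im=load("pics/top0.png"); 
g=im.astype(int)
for n in("top","side"):
    p=camera_params(n); print(n,-p["R"].T@p["t"])
v=cv2.resize(im[170:300,90:280],None,fx=4,fy=4,interpolation=cv2.INTER_CUBIC)
cv2.imwrite("pics/tray.png",v[:,:,::-1])
v=cv2.resize(im[160:360,340:500],None,fx=3,fy=3,interpolation=cv2.INTER_CUBIC)
cv2.imwrite("pics/ram.png",v[:,:,::-1])
hsv=cv2.cvtColor(im,cv2.COLOR_RGB2HSV)
# bright low-sat in ROI -> ramekins
m=((hsv[...,2]>150)&(hsv[...,1]<60)).astype(np.uint8); 
for nm,(x0,y0,x1,y1) in dict(empty=(360,234,410,284),full=(374,172,424,220)).items():
    k=np.zeros_like(m);k[y0:y1,x0:x1]=m[y0:y1,x0:x1]
    cs,_=cv2.findContours(k,cv2.RETR_EXTERNAL,cv2.CHAIN_APPROX_NONE)
    c=max(cs,key=cv2.contourArea)[:,0]; h=cv2.convexHull(c)[:,0]
    P=ray("top",h,46);print(nm,circ(P),cv2.boundingRect(c), cv2.fitEllipse(h))
# handle
m=((hsv[...,0]<20)&(hsv[...,1]>130)).astype(np.uint8);k=np.zeros_like(m);k[205:240,110:150]=m[205:240,110:150]
ys,xs=np.nonzero(k);print("handle px",xs.min(),xs.max(),xs.mean(),ys.mean(),len(xs))
print(cv2.minAreaRect(np.c_[xs,ys].astype(np.float32)))
E
```

```text
top [ 282.65032307  -31.53452982 1228.52992769]
side [  403.19522781 -1335.88322348   865.99484497]
empty (array([ 464.04033352, -264.30260885]), np.float64(48.473903042691425)) (365, 235, 44, 45) ((386.3475341796875, 257.9446716308594), (42.40345001220703, 44.68827438354492), 155.84046936035156)
full (array([ 610.50312331, -299.75588697]), np.float64(47.40128276296954)) (379, 174, 42, 41) ((399.4967041015625, 194.68206787109375), (39.6330451965332, 41.75211715698242), 126.16349029541016)
handle px 120 148 137.12666666666667 220.65333333333334 150
((133.97061157226562, 219.61766052246094), (28.376667022705078, 7.518604278564453), 14.03624439239502)
```

View pics/tray.png

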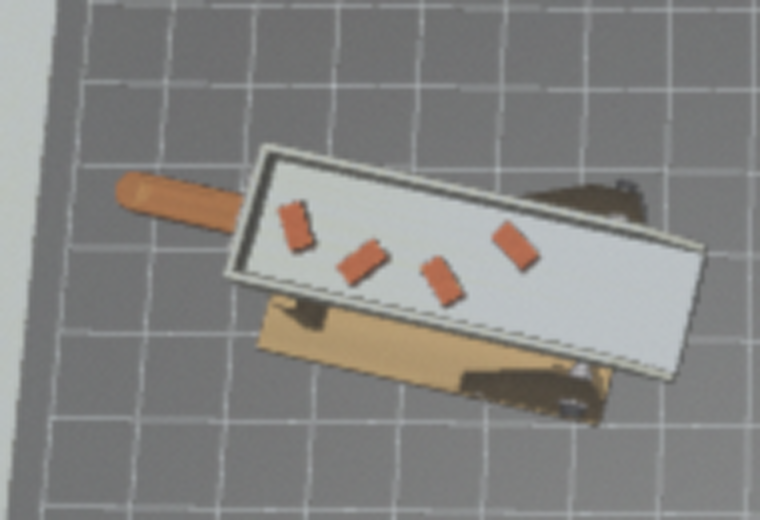

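View pics/ram.png

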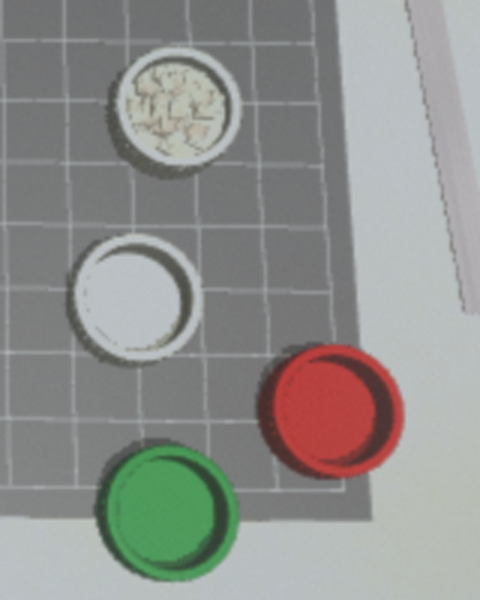

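Run:
```python
from h import *
r=ray("top",[(156,206.25),(146.75,238.75)],123)[:,:2]; print("rear",r,np.linalg.norm(r[0]-r[1]))
s={z:ray("top",[(266.5,232),(258,265)],z)[:,:2] for z in(99,105,111,123)}
for z,q in s.items(): print(z,q.mean(0),np.linalg.norm(q[0]-q[1]),np.linalg.norm(q.mean(0)-r.mean(0)))
h=ray("top",[(119.25+.7,218),(133.97,219.62)],106)[:,:2];print("handle tip, mid",h)
# side edges direction
e1=r[0]-r[1]; 
for z in(99,111):
    d=s[z].mean(0)-r.mean(0); print("yaw",z,np.degrees(np.arctan2(d[1],d[0])), "perp of rear",np.degrees(np.arctan2(e1[1],e1[0]))-90)
d=s[99].mean(0)-h[0];print("tip->spout len(318)",np.linalg.norm(d),np.degrees(np.arctan2(d[1],d[0])))
print("emp",ray("top",[(365,259),(407.7,259),(386.3,237.7),(386.3,280.7)],46))
im=load("pics/side0.png")
v=cv2.resize(im[130:230,190:320],None,fx=6,fy=6,interpolation=cv2.INTER_CUBIC)
cv2.imwrite("pics/trays.png",v[:,:,::-1])
v=cv2.resize(im[240:310,210:340],None,fx=6,fy=6,interpolation=cv2.INTER_CUBIC)
cv2.imwrite("pics/rams.png",v[:,:,::-1])
```

```text
rear [[557.03242216 238.132163  ]
 [486.45658124 252.66714637]] 72.05702646460178
99 [472.98651781  10.43097105] 73.38695728442339 239.974213782118
105 [471.97546256  10.20805265] 72.99712985894833 240.39976481626593
111 [470.9644073    9.98513425] 72.60730243347321 240.82901490013242
123 [468.94229679   9.53929745] 71.82764758252297 241.6985332142469
handle tip, mid [[534.24585351 318.13243816]
 [531.03516284 287.63979862]]
yaw 99 -101.72298432642009 perp of rear -101.63726573492184
yaw 111 -102.17248462789634 perp of rear -101.63726573492184
tip->spout len(318) 313.7401776419829 -101.25961986262539
emp [[ 460.7657239  -216.65492804   46.        ]
 [ 461.90880643 -311.64803423   46.        ]
 [ 509.50732568 -265.81079864   46.        ]
 [ 413.23019832 -262.27534483   46.        ]]
```

View pics/trays.png

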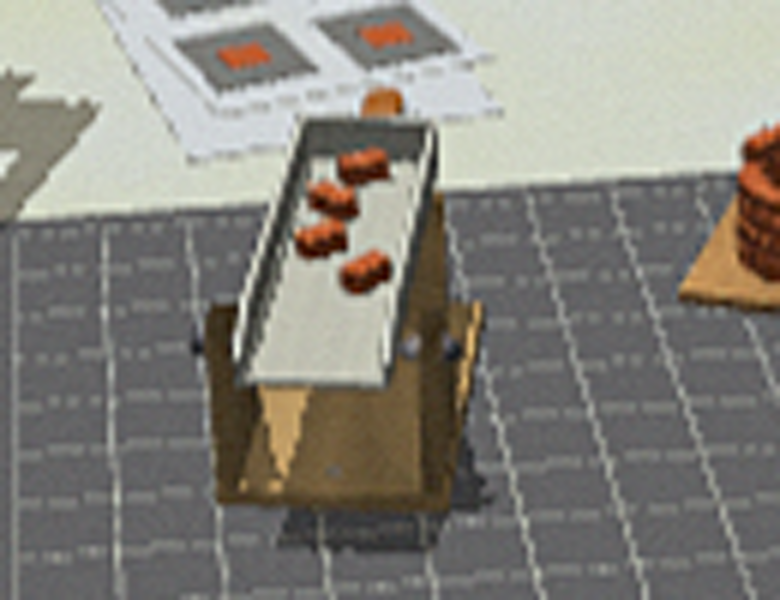

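View pics/rams.png

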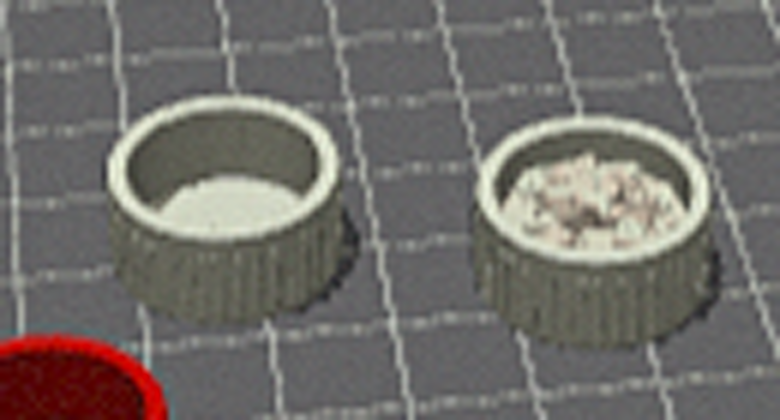

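```bash
cat >> h.py <<'E'
from scipy.spatial.transform import Rotation as Ro
D=np.array([np.cos(np.radians(-101.7)),np.sin(np.radians(-101.7)),0]); 
def to(target,yaw=None,tilt=0,grip=True):
    """target of the grasp point (or TCP); prints tool-axes offset [m] from present pose and rotvec"""
    s=env.state(); R=Ro.from_euler("xyz",s["ee_rot"],degrees=True); p=s["ee_pos"].copy()
    if grip: p=p-R.as_matrix()[:,2]*env.grip_point_offset
    d=R.inv().apply(np.array(target)-p)
    print("point",p.round(1),"rot",s["ee_rot"].round(1),"t",round(s["time_s"],2),"w",round(s["gripper_width"],1),"F",s["force"].round(1))
    print("offset mm",d.round(1),"norm",round(np.linalg.norm(d),1))
    if yaw is not None:
        G=Ro.from_euler("xyz",[180,0,yaw],degrees=True)*Ro.from_rotvec([0,tilt,0],degrees=True)
        print("rotvec",(R.inv()*G).as_rotvec(degrees=True).round(1))
E
python3 - <<'E'
from h import *
l=ray("side",[(230.8,193.5),(254.2,193.5)],97)[:,:2];print("side lip",l,l.mean(0))
print("side ramekin rim l/r",ray("side",[(227.8,268),(266.7,268)],46), "t/b",ray("side",[(247.2,256),(247.2,280)],46))
print("side handle tip top",ray("side",[(190+383/6,130+88/6)],106))
print(proj("top",[[462,-264,46],[464,-264,46],[472.5,10.3,97]]),proj("side",[[462,-264,46],[472.5,10.3,97]]))
to([460,-264,250],78.3)
E
```

```text
side lip [[4.42547357e+02 1.03249249e+01]
 [5.08324227e+02 4.30311595e-01]] [475.43579241   5.37761823]
side ramekin rim l/r [[ 415.88203177 -266.34315178   46.        ]
 [ 510.28707585 -280.11052258   46.        ]] t/b [[ 467.20672729 -224.05103032   46.        ]
 [ 459.02586067 -319.44998735   46.        ]]
side handle tip top [[537.22128017 308.5091603  106.        ]]
[[386.27021033 258.70312566]
 [386.23721314 257.81016995]
 [262.37071806 248.75490592]] [[246.47939361 265.75757877]
 [241.33002424 192.72347091]]
point [215.7 532.6 232.1] rot [-179.9    0.   158. ] t 0.15 w 91.3 F [-0.1 -0.3 -0.7]
offset mm [-525.4 -646.7  -17. ] norm 833.4
rotvec [-0.1  0.1 79.7]
```

```bash
python3 -m creep '{"offset":[[0,0,-0.02],[0,0,-0.02],[0,0,-0.02],[0,0,0],[0,0,0]],"rotation":[[0,0,10],[0,0,10],[0,0,10],[0,0,10],[0,0,10]]}' 0
```

```text
time_s: 0.78
ee_pos: [215.8, 532.9, 274.0]
ee_rot: [-180.0, 0.0, 107.6]
force: [-0.3, -0.4, 0.1]
gripper_width: 91.0
```

```bash
python3 -m creep '{"offset":[[0,0,0],[0,0,0],[0,0,0]],"rotation":[[0,0,10],[0,0,10],[0,0,9.3]]}' 0.4
python3 - <<'E'
from h import *
c=np.array([462,-265,0]); P=np.array([0.979,-0.203,0])
to(c-44*P+[0,0,200]+60*D,78.3,22)
E
```

```text
time_s: 1.15
ee_pos: [215.7, 532.8, 273.6]
ee_rot: [-180.0, 0.0, 78.3]
force: [0.4, 0.5, -0.2]
gripper_width: 64.1
point [215.7 532.8 292.4] rot [-180.     0.    78.3] t 1.15 w 64.1 F [ 0.4  0.5 -0.2]
offset mm [-791.5  358.3   92.9] norm 873.8
rotvec [-0. 22.  0.]
```

```bash
python3 -m creep '{"offset":[[-0.052,0.024,0],[-0.052,0.024,0],[-0.052,0.024,0],[-0.052,0.024,0],[-0.052,0.024,0]],"rotation":[[0,0,0],[0,0,0],[0,0,0],[0,0,0],[0,0,0]]}' && python3 -m creep '{"offset":[[-0.052,0.024,0],[-0.052,0.024,0],[-0.052,0.024,0],[-0.052,0.024,0],[-0.052,0.024,0]],"rotation":[[0,0,0],[0,0,0],[0,0,0],[0,0,0],[0,0,0]]}' && python3 -m creep '{"offset":[[-0.052,0.024,0],[-0.052,0.024,0],[-0.052,0.024,0],[-0.052,0.024,0],[0,0,0]],"rotation":[[0,0,0],[0,0,0],[0,0,0],[0,0,0],[0,0,0]]}'
python3 - <<'E'
from h import *
c=np.array([462,-265,0]); P=np.array([0.979,-0.203,0])
to(c-44*P+[0,0,200]+60*D,78.3,22)
cv2.imwrite("pics/w1.png",grab_frame("wrist")[:,:,::-1])
E
```

```text
time_s: 1.78
ee_pos: [282.3, 252.6, 273.8]
ee_rot: [180.0, 0.0, 78.7]
force: [1.3, 0.3, 0.8]
gripper_width: 54.6
time_s: 2.4
ee_pos: [348.8, -25.9, 274.0]
ee_rot: [179.9, -0.0, 78.6]
force: [2.0, 0.1, 1.3]
gripper_width: 55.0
time_s: 3.02
ee_pos: [402.4, -250.0, 272.9]
ee_rot: [-179.9, 0.0, 78.4]
force: [0.1, 0.8, 0.2]
gripper_width: 54.7
point [ 402.4 -250.   291.7] rot [-179.9    0.    78.4] t 3.02 w 54.7 F [0.1 0.8 0.2]
offset mm [-62.6  17.4  91.7] norm 112.4
rotvec [-0.1 22.   0.1]
```

View pics/w1.png

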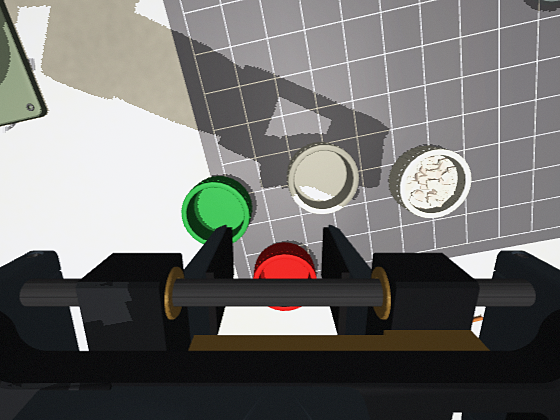

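Run:
```python
from h import *
im=load("pics/w1.png")
v=cv2.resize(im[130:230,270:490],None,fx=3.5,fy=3.5,interpolation=cv2.INTER_CUBIC);cv2.imwrite("pics/w1c.png",v[:,:,::-1])
p=camera_params("wrist")
print(ray(p,[(288.3,178),(358.5,178),(323.5,143.5),(323.5,214)],46).round(1))
print(proj(p,[[462,-265,46]]),(-p["R"].T@p["t"]).round(1))
```

```text
[[ 417.3 -249.    46. ]
 [ 509.9 -267.8   46. ]
 [ 470.9 -213.3   46. ]
 [ 455.7 -308.7   46. ]]
[[323.01850035 182.94011958]] [ 418.5 -170.8  444.9]
```

View pics/w1c.png

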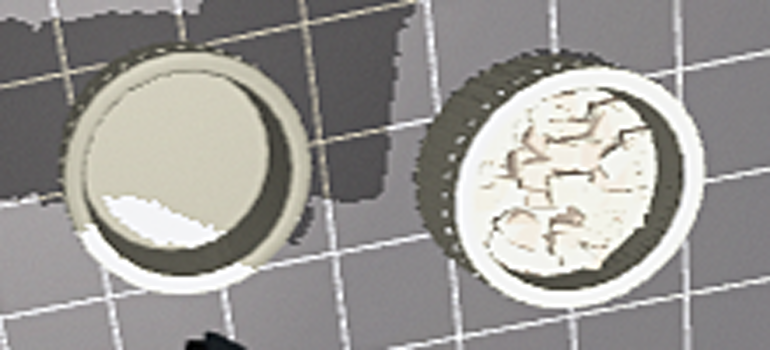

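```bash
python3 -m creep '{"offset":[[-0.06,0.017,0.045],[0,0,0.045],[0,0,0]],"rotation":[[0,0,0],[0,10.7,0],[0,10.7,0]]}' 0.6
python3 - <<'E'
from h import *
c=np.array([462.5,-263,0]); P=np.array([0.979,-0.203,0])
to(c-44*P+[0,0,75],78.3,22)
to(c-44*P+[0,0,37],78.3,22)
E
```

```text
time_s: 3.45
ee_pos: [405.0, -294.1, 190.5]
ee_rot: [-179.8, -22.0, 78.7]
force: [-0.7, 0.5, 0.0]
gripper_width: 36.8
point [ 403.7 -301.1  208. ] rot [-179.8  -22.    78.7] t 3.45 w 36.8 F [-0.7  0.5  0. ]
offset mm [ -4.2   6.8 141.7] norm 141.9
rotvec [-0.4  0.   0.4]
point [ 403.7 -301.1  208. ] rot [-179.8  -22.    78.7] t 3.45 w 36.8 F [-0.7  0.5  0. ]
offset mm [-18.4   7.  176.9] norm 178.0
rotvec [-0.4  0.   0.4]
```

```bash
python3 -m creep '{"offset":[[-0.004,0.007,0.047],[0,0,0.047],[0,0,0.036],[0,0,0]],"rotation":[[0,0,0.4],[0,0,0],[0,0,0],[0,0,0]]}' 0.6
python3 - <<'E'
from h import *
c=np.array([462.5,-263,0]); P=np.array([0.979,-0.203,0])
to(c-44*P+[0,0,37],78.3,22)
p=camera_params("wrist")
cv2.imwrite("pics/w2.png",grab_frame("wrist")[:,:,::-1])
cv2.imwrite("pics/s2.png",cv2.resize(grab_frame("side")[220:330,150:350],None,fx=4,fy=4)[:,:,::-1])
E
```

```text
time_s: 3.95
ee_pos: [420.1, -252.7, 68.6]
ee_rot: [-179.5, -21.6, 78.3]
force: [-1.2, -0.0, 0.7]
gripper_width: 36.7
point [ 418.8 -259.5   86.1] rot [-179.5  -21.6   78.3] t 3.95 w 36.7 F [-1.2 -0.   0.7]
offset mm [-13.   -0.1  47.6] norm 49.4
rotvec [-0.5  0.4 -0. ]
```

View pics/w2.png

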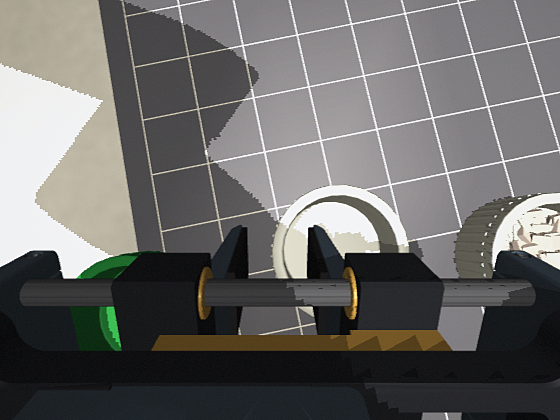

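View pics/s2.png

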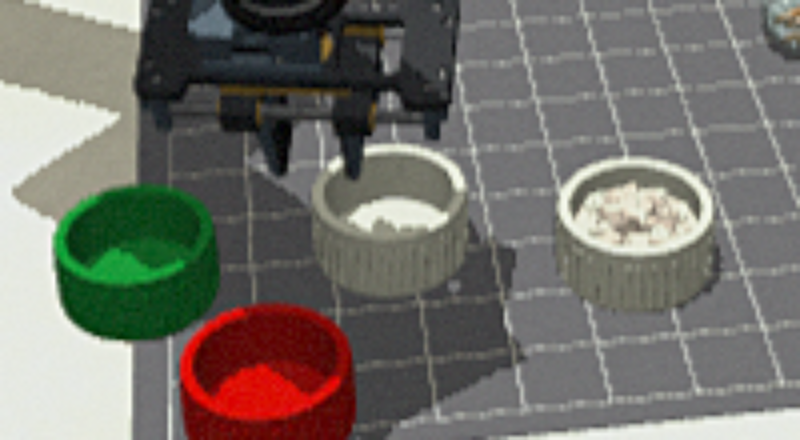

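```bash
python3 -m creep '{"offset":[[-0.007,0,0.024],[-0.006,0,0.024],[0,0,0]],"rotation":[[0,0,0],[0,0,0],[0,0,0]]}' 0.6 && python3 -m creep '{"offset":[[0,0,0],[0,0,0],[0,0,0],[0,0,0]],"rotation":[[0,0,0],[0,0,0],[0,0,0],[0,0,0]]}' 1 30;  python3 - <<'E'
from h import *
c=np.array([462.5,-263,0]); P=np.array([0.979,-0.203,0])
to(c-44*P+[0,0,37],78.3,22)
E
```

```text
time_s: 4.42
ee_pos: [422.6, -250.8, 21.0]
ee_rot: [-179.8, -21.4, 78.2]
force: [0.1, -0.9, 0.4]
gripper_width: 36.5
time_s: 4.92
ee_pos: [422.8, -250.9, 21.4]
ee_rot: [-179.9, -21.4, 78.2]
force: [-1.3, 0.7, 6.4]
gripper_width: 12.3
point [ 421.5 -257.6   38.9] rot [-179.9  -21.4   78.2] t 4.92 w 12.3 F [-1.3  0.7  6.4]
offset mm [ 2.2 -2.7  2.9] norm 4.5
rotvec [-0.1  0.6 -0.1]
```

```bash
python3 -m creep '{"offset":[[0.007,0,-0.019],[0.011,0,-0.028],[0,0,0]],"rotation":[[0,0,0],[0,0,0],[0,0,0]]}' ;  python3 - <<'E'
from h import *
H=np.array([483,59,0]);P=np.array([0.979,-0.203,0])
to(H+75*D-42*P+[0,0,60],78.3,22)
cv2.imwrite("pics/s3.png",cv2.resize(grab_frame("side")[160:330,150:350],None,fx=3.5,fy=3.5)[:,:,::-1])
E
```

```text
time_s: 5.3
ee_pos: [423.4, -252.1, 71.8]
ee_rot: [179.9, -21.2, 78.3]
force: [-0.1, -0.5, -3.9]
gripper_width: 12.3
point [ 422.  -258.8   89.3] rot [179.9 -21.2  78.3] t 5.3 w 12.3 F [-0.1 -0.5 -3.9]
offset mm [221.1 -46.8 117.4] norm 254.6
rotvec [0.1 0.8 0. ]
```

View pics/s3.png

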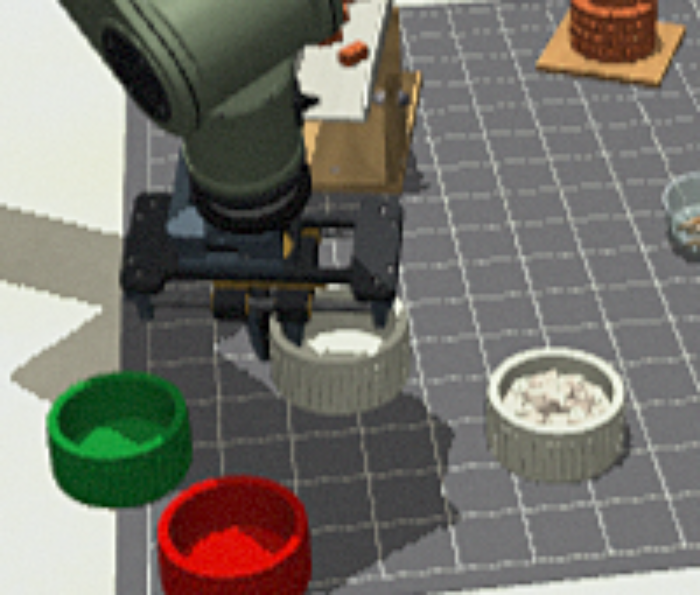

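```bash
python3 - <<'E'
from h import *
H=np.array([483,59,0]);P=np.array([0.979,-0.203,0])
to(H+150*D-42*P+[0,0,50],78.3,22)
to(H+77*D-42*P+[0,0,50],78.3,22)
E
```

```text
point [ 421.1 -258.1   88.2] rot [-179.9  -21.3   78.3] t 5.35 w 12.2 F [-0.5 -0.1 -3. ]
offset mm [147.3 -45.7  98.5] norm 183.0
rotvec [-0.1  0.7 -0. ]
point [ 421.1 -258.1   88.2] rot [-179.9  -21.3   78.3] t 5.35 w 12.2 F [-0.5 -0.1 -3. ]
offset mm [215.3 -45.7 125.1] norm 253.2
rotvec [-0.1  0.7 -0. ]
```

```bash
python3 -m creep '{"offset":[[0.037,-0.012,0.024],[0.037,-0.011,0.025],[0.037,-0.011,0.025],[0.036,-0.012,0.024],[0,0,0]],"rotation":[[0,0,0],[0,0.7,0],[0,0,0],[0,0,0],[0,0,0]]}' ;  python3 - <<'E'
from h import *
H=np.array([483,59,0]);P=np.array([0.979,-0.203,0])
to(H+77*D-42*P+[0,0,48],78.3,22)
cv2.imwrite("pics/s4.png",cv2.resize(grab_frame("side")[110:300,150:350],None,fx=3,fy=3)[:,:,::-1])
cv2.imwrite("pics/t4.png",cv2.resize(grab_frame("top")[150:350,150:400],None,fx=3,fy=3)[:,:,::-1])
cv2.imwrite("pics/w4.png",grab_frame("wrist")[:,:,::-1])
E
```

```text
time_s: 5.98
ee_pos: [409.0, -68.9, 32.5]
ee_rot: [-179.4, -22.2, 78.3]
force: [-0.4, 0.2, -2.7]
gripper_width: 12.5
point [407.7 -75.9  49.9] rot [-179.4  -22.2   78.3] t 5.97 w 12.5 F [-0.4  0.2 -2.7]
offset mm [64.4  4.7 28.3] norm 70.5
rotvec [-0.6 -0.2 -0. ]
```

View pics/s4.png

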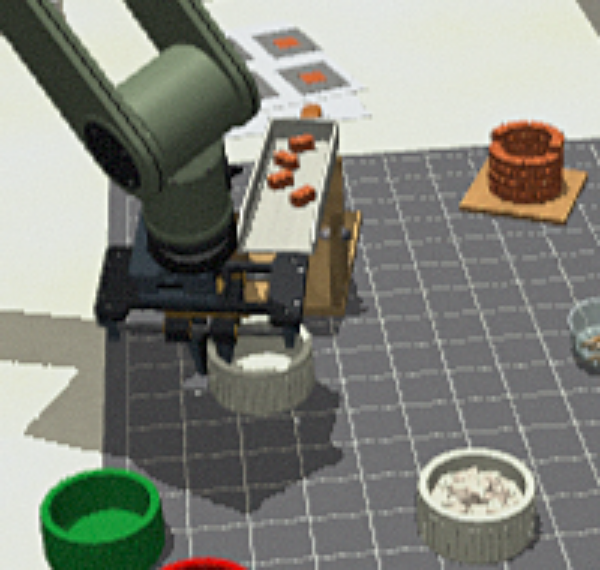

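View pics/t4.png

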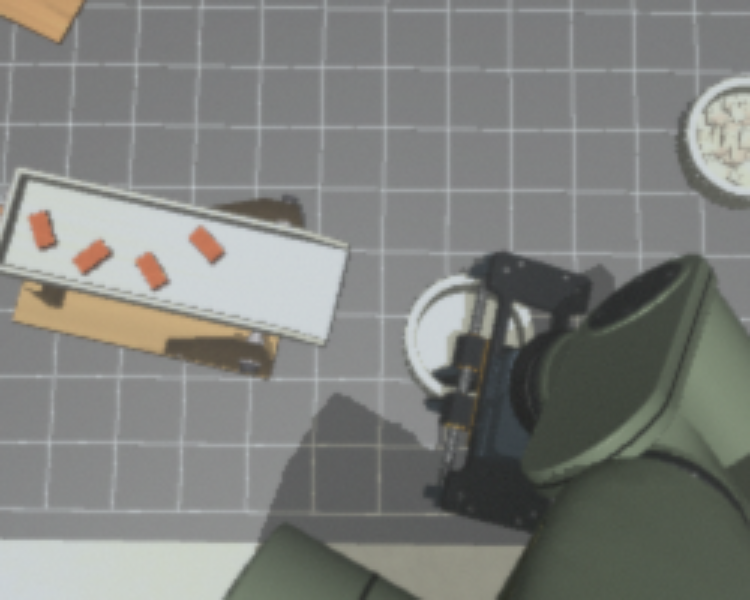

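View pics/w4.png

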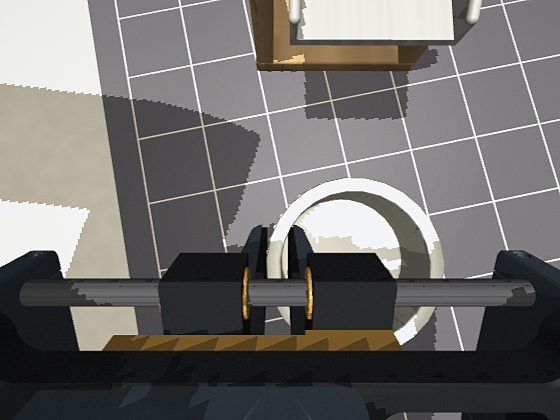

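Run:
```python
from h import *
p=camera_params("wrist")
print("wrist lip",ray(p,[(290,42),(452,43)],97).round(1))
print("wrist rim l,r,t",ray(p,[(265.5,250),(443.5,270),(352,178.5)],57).round(1))
print("top rim left",ray("top",[(285.2,263),(306,240.5)],57).round(1))
print("base front edge wrist (z12)",ray(p,[(258,68),(420,64)],12).round(1))
```

```text
wrist lip [[438.5  19.1  97. ]
 [508.8   3.8  97. ]]
wrist rim l,r,t [[ 407.5  -70.    57. ]
 [ 499.8 -100.1   57. ]
 [ 462.8  -41.1   57. ]]
top rim left [[448.1 -39.1  57. ]
 [498.9 -84.9  57. ]]
base front edge wrist (z12) [[426.5  60.2  12. ]
 [544.4  38.7  12. ]]
```

```bash
python3 -m creep '{"offset":[[0.023,0,0.009],[0.022,0,0.009],[0.012,0,0.005],[0.011,0,0.0045],[0,0,0]],"rotation":[[0,0,0],[0,0,0],[0,0,0],[0,0,0],[0,0,0]]}' ;  python3 - <<'E'
from h import *
H=np.array([483.2,59.5,0]);P=np.array([0.979,-0.203,0])
to(H+75*D-42*P+[0,0,39],78.3,22)
cv2.imwrite("pics/s5.png",cv2.resize(grab_frame("side")[110:300,150:350],None,fx=3,fy=3)[:,:,::-1])
cv2.imwrite("pics/t5.png",cv2.resize(grab_frame("top")[150:350,150:400],None,fx=3,fy=3)[:,:,::-1])
E
```

```text
time_s: 6.75
ee_pos: [427.5, -0.5, 34.4]
ee_rot: [-179.9, -22.1, 78.3]
force: [-0.5, 0.3, -2.9]
gripper_width: 12.6
point [426.1  -7.4  51.8] rot [-179.9  -22.1   78.3] t 6.75 w 12.6 F [-0.5  0.3 -2.9]
offset mm [-2.8  0.4 12.6] norm 13.0
rotvec [-0.1 -0.1 -0. ]
```

View pics/s5.png

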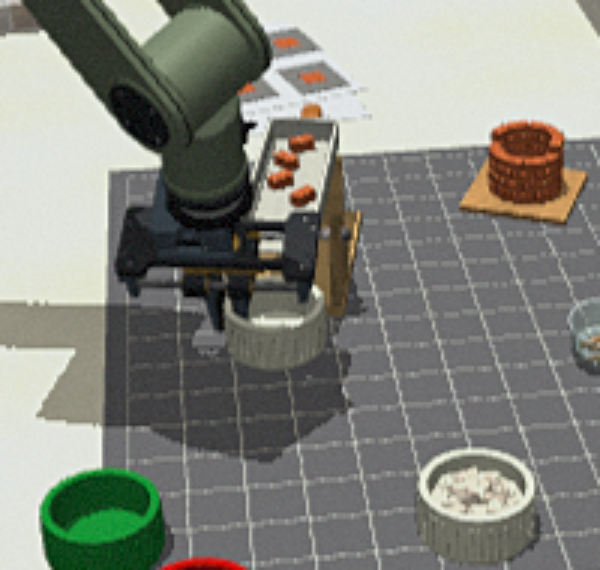

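View pics/t5.png

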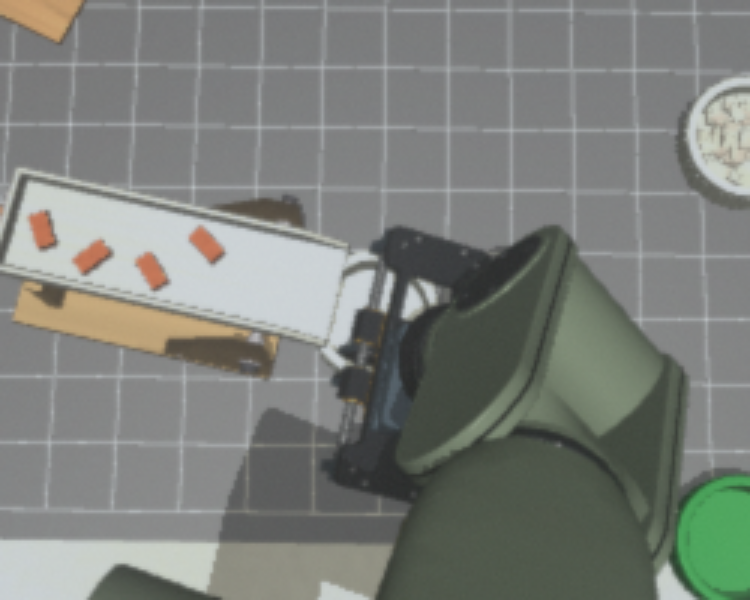

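```bash
python3 -m creep '{"offset":[[0.001,0,0.006],[-0.002,0,0.0045],[-0.0007,0,0.0017],[0,0,0]],"rotation":[[0,0,0],[0,0,0],[0,0,0],[0,0,0]]}'; python3 -c "
from h import *
H=np.array([483.2,59.5,0]);P=np.array([0.979,-0.203,0])
to(H+75*D-42*P+[0,0,39],78.3,22)"
```

```text
time_s: 7.35
ee_pos: [427.8, 2.3, 22.3]
ee_rot: [-179.8, -22.1, 78.2]
force: [0.7, 0.6, -3.4]
gripper_width: 12.4
point [426.4  -4.6  39.7] rot [-179.8  -22.1   78.2] t 7.35 w 12.4 F [ 0.7  0.6 -3.4]
offset mm [-0.9  0.6  0.4] norm 1.2
rotvec [-0.1 -0.1 -0.1]
```

```bash
python3 -m creep '{"offset":[[-0.0004,0,0.001],[0,0,0],[0,0,0]],"rotation":[[0,0,0],[0,0,0],[0,0,0]]}'; python3 -m creep '{"offset":[[0,0,0],[0,0,0],[0,0,0]],"rotation":[[0,0,0],[0,0,0],[0,0,0]]}' 0.7; python3 -m creep '{"offset":[[0,0,-0.02],[0,0,-0.02],[0,0,-0.03],[0,0,-0.05],[0,0,-0.05]],"rotation":[[0,0,0],[0,0,0],[0,0,0],[0,0,0],[0,0,0]]}'; python3 -m creep '{"offset":[[-0.03,0.01,-0.05],[-0.05,0.03,0],[-0.05,0.03,0],[0,0,0]],"rotation":[[0,0,0],[0,0,0],[0,0,0],[0,0,0]]}'
python3 - <<'E'
from h import *
to([0,0,0])
cv2.imwrite("pics/s6.png",cv2.resize(grab_frame("side")[110:300,150:350],None,fx=3,fy=3)[:,:,::-1])
cv2.imwrite("pics/t6.png",cv2.resize(grab_frame("top")[150:350,90:340],None,fx=3,fy=3,interpolation=cv2.INTER_CUBIC)[:,:,::-1])
E
```

```text
time_s: 7.72
ee_pos: [428.0, 2.5, 21.8]
ee_rot: [-179.9, -22.1, 78.2]
force: [-0.6, 0.1, 3.4]
gripper_width: 12.3
time_s: 8.1
ee_pos: [428.1, 2.2, 21.3]
ee_rot: [-179.9, -22.1, 78.2]
force: [1.0, 0.6, 0.8]
gripper_width: 27.3
time_s: 8.72
ee_pos: [414.9, -60.8, 180.1]
ee_rot: [-179.8, -22.1, 78.2]
force: [1.6, 1.1, -0.4]
gripper_width: 27.3
time_s: 9.22
ee_pos: [456.2, -213.7, 173.9]
ee_rot: [-179.7, -22.1, 78.0]
force: [0.3, 0.5, -0.5]
gripper_width: 27.4
point [ 454.8 -220.6  191.3] rot [-179.7  -22.1   78. ] t 9.22 w 27.4 F [ 0.3  0.5 -0.5]
offset mm [  40.2 -489.6  225.4] norm 540.5
```

View pics/s6.png

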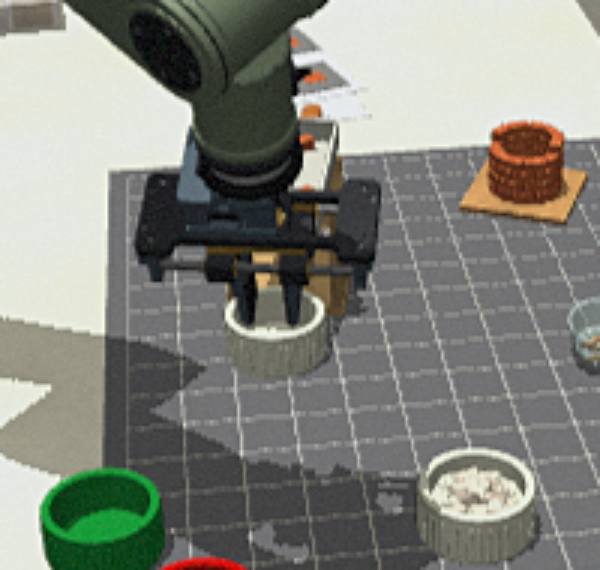

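View pics/t6.png

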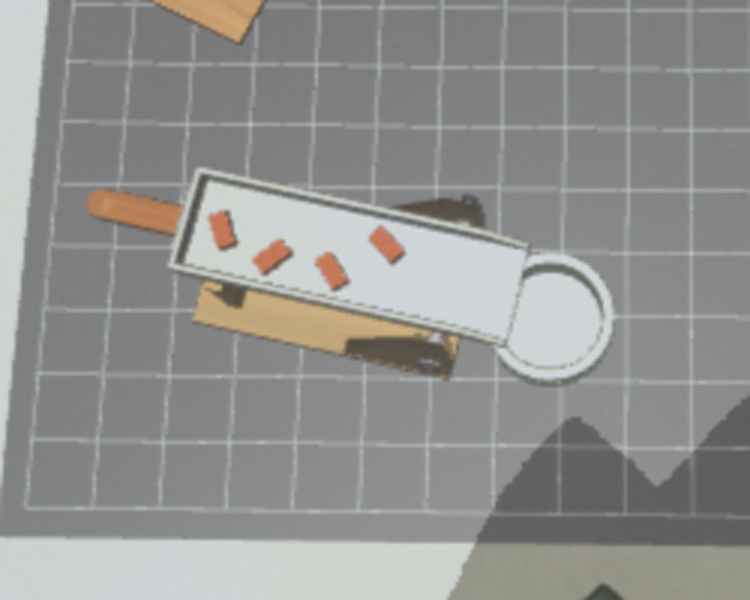

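Run:
```python
from h import *
q=ray("top",[(294.5,255.5),(273,234.3),(273,277.3)],46);print(q.round(1))
H=np.array([483.2,59.5]);c=np.array([(q[1,0]+q[2,0])/2,q[0,1]+48]);print(c,(c-H)@D[:2],(c-H)@[.979,-.203])
print("handle",(H-240*D[:2]), ray("top",[(90+135/3,150+211/3)],106))
to([*(H-240*D[:2]),230],78.3)
```

```text
[[466.7 -59.7  46. ]
 [514.2 -11.1  46. ]
 [417.7 -12.6  46. ]]
[465.95798998 -11.74356019] 73.25977982326576 -2.4174850894532085
handle [531.86895089 294.51347455] [[529.49050808 285.29759673 106.        ]]
point [ 453.8 -217.7  192.9] rot [-179.7  -22.2   78.1] t 9.32 w 27.3 F [ 0.7 -0.4  0.1]
offset mm [493.  -28.1 161.1] norm 519.4
rotvec [ -0.2 -22.2  -0.1]
```

```bash
python3 -m creep '{"offset":[[0.02,0,-0.03],[0,0,-0.02],[0,0,0]],"rotation":[[0,-10.7,0],[0,-10.7,0],[0,-0.8,0]]}' 0.5
python3 - <<'E'
from h import *
to([531.6,293.5,230],78.3)
E
```

```text
time_s: 9.7
ee_pos: [457.1, -204.8, 233.8]
ee_rot: [179.8, 0.1, 78.6]
force: [-0.5, -0.0, 0.8]
gripper_width: 45.6
point [ 457.1 -204.8  252.6] rot [1.798e+02 1.000e-01 7.860e+01] t 9.7 w 45.6 F [-0.5 -0.   0.8]
offset mm [503.2 -25.4  21.4] norm 504.3
rotvec [0.2 0.1 0.3]
```

```bash
python3 -m creep '{"offset":[[0.05,-0.0025,0],[0.05,-0.0025,0],[0.05,-0.0025,0],[0.05,-0.0025,0],[0.05,-0.0025,0]],"rotation":[[0,0,0.3],[0,0,0],[0,0,0],[0,0,0],[0,0,0]]}' 0.5;python3 -m creep '{"offset":[[0.05,-0.0025,0],[0.05,-0.0025,0],[0.05,-0.0025,0],[0.05,-0.0025,0],[0.05,-0.0025,0]],"rotation":[[0,0,0],[0,0,0],[0,0,0],[0,0,0],[0,0,0]]}' 0.5; python3 -m creep '{"offset":[[0,0,0],[0,0,0]],"rotation":[[0,0,0],[0,0,0]]}'
python3 - <<'E'
from h import *
to([531.6,293.5,100],78.3)
cv2.imwrite("pics/w7.png",grab_frame("wrist")[:,:,::-1])
E
```

```text
time_s: 10.32
ee_pos: [494.7, 40.7, 229.4]
ee_rot: [-179.6, 0.0, 78.0]
force: [0.2, 0.1, -0.4]
gripper_width: 45.5
time_s: 10.95
ee_pos: [534.9, 287.2, 228.8]
ee_rot: [-179.6, 0.1, 78.0]
force: [1.3, 0.3, 0.5]
gripper_width: 45.5
time_s: 11.2
ee_pos: [535.0, 285.3, 229.0]
ee_rot: [-179.7, 0.2, 78.0]
force: [0.2, -0.8, 0.4]
gripper_width: 45.2
point [535.1 285.4 247.8] rot [-179.7    0.2   78. ] t 11.2 w 45.2 F [ 0.2 -0.8  0.4]
offset mm [  7.8  -4.3 147.8] norm 148.1
rotvec [-0.3  0.2 -0.3]
```

View pics/w7.png

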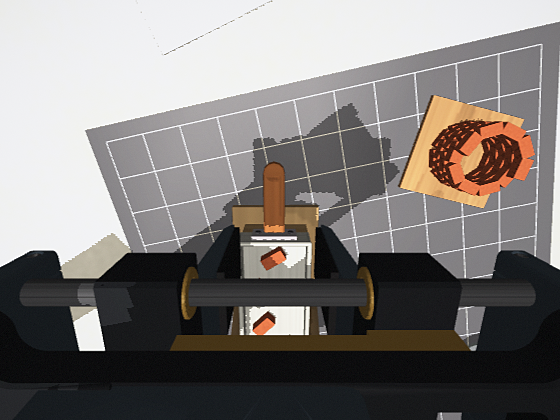

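Run:
```python
from h import *
p=camera_params("wrist")
q=ray(p,[(275,163),(275,200),(273.5,228)],106);print(q.round(1))
print("tip->grip (28mm in):", (q[0]+28*D).round(1)); print("pred px of grip pt",proj(p,[[531.6,293.5,106]]))
```

```text
[[540.9 321.1 106. ]
 [533.  284.2 106. ]
 [525.  254.8 106. ]]
tip->grip (28mm in): [535.2 293.7 106. ]
pred px of grip pt [[271.75098081 191.6066612 ]]
```

```bash
python3 -m creep '{"offset":[[0.0075,-0.003,0.04],[0,0,0.04],[0,0,0.035],[0,0,0.03],[0,0,0]],"rotation":[[0,0,-0.3],[0,0,0],[0,0,0],[0,0,0],[0,0,0]]}' 0.5
python3 - <<'E'
from h import *
to([533,293.5,100],78.3)
cv2.imwrite("pics/t7.png",cv2.resize(grab_frame("top")[180:300,90:290],None,fx=4,fy=4,interpolation=cv2.INTER_CUBIC)[:,:,::-1])
cv2.imwrite("pics/w8.png",grab_frame("wrist")[:,:,::-1])
E
```

```text
time_s: 11.88
ee_pos: [532.3, 291.9, 83.3]
ee_rot: [-179.6, 0.3, 78.2]
force: [0.2, 0.1, 0.6]
gripper_width: 45.8
point [532.4 292.  102.1] rot [-179.6    0.3   78.2] t 11.88 w 45.8 F [0.2 0.1 0.6]
offset mm [1.6 0.3 2.1] norm 2.6
rotvec [-0.4  0.3 -0.1]
```

View pics/t7.png

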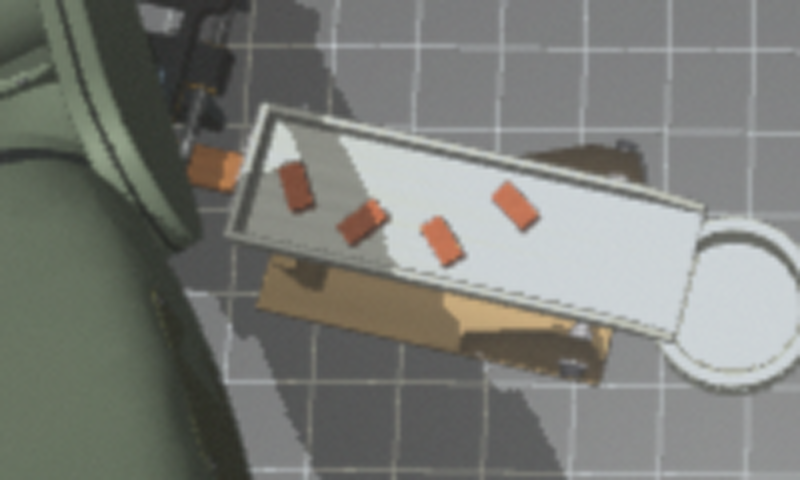

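View pics/w8.png

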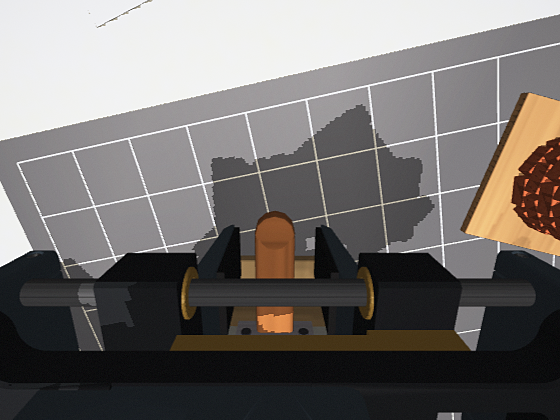

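```bash
python3 -m creep '{"offset":[[0,0,0.001],[0,0,0],[0,0,0],[0,0,0]],"rotation":[[0,0,0],[0,0,0],[0,0,0],[0,0,0]]}' 1 25
python3 - <<'E'
from h import *
to([532,293.5,100],78.3)
g=env.state()["ee_pos"]
H=np.array([483.2,59.5]); print("rad along -D",-(g[:2]-H)@D[:2])
# arc schedule for handle (x_back,z) vs angle
for a in [0,.1,.2,.3,.4,.5,.6,.7,.75,.8,.83]:
    r=np.array([240*np.cos(a)-10*np.sin(a),240*np.sin(a)+10*np.cos(a)]);print(a,(r-[240,10]).round(1))
E
```

```text
time_s: 12.48
ee_pos: [532.6, 294.8, 85.2]
ee_rot: [-179.7, 0.1, 78.2]
force: [-5.5, 1.3, 5.5]
gripper_width: 21.9
point [532.7 294.8 104. ] rot [-1.797e+02  1.000e-01  7.820e+01] t 12.47 w 21.9 F [-5.5  1.3  5.5]
offset mm [-1.4 -0.4  4. ] norm 4.2
rotvec [-0.3  0.1 -0.1]
rad along -D 240.44161227932491
0 [0. 0.]
0.1 [-2.2 23.9]
0.2 [-6.8 47.5]
0.3 [-13.7  70.5]
0.4 [-22.8  92.7]
0.5 [-34.2 113.8]
0.6 [-47.6 133.8]
0.7 [-62.9 152.3]
0.75 [-71.2 160.9]
0.8 [-80.  169.1]
0.83 [-85.4 173.9]
```

```bash
python3 -m creep '{"offset":[[-0.0005,0,-0.006],[-0.0015,0,-0.018],[-0.002,0,-0.012],[-0.0025,0,-0.012],[0,0,0]],"rotation":[[0,0,0],[0,0,0],[0,0,0],[0,0,0],[0,0,0]]}'
python3 - <<'E'
from h import *
s=env.state(); to([532,293.5,100])
cv2.imwrite("pics/s9.png",cv2.resize(grab_frame("side")[110:240,150:350],None,fx=3.5,fy=3.5)[:,:,::-1])
E
```

```text
time_s: 13.1
ee_pos: [531.1, 287.6, 132.6]
ee_rot: [-179.7, 0.2, 78.3]
force: [-5.8, 1.6, -1.4]
gripper_width: 21.5
point [531.2 287.6 151.4] rot [-179.7    0.2   78.3] t 13.1 w 21.5 F [-5.8  1.6 -1.4]
offset mm [ 6.1 -0.1 51.4] norm 51.7
```

View pics/s9.png

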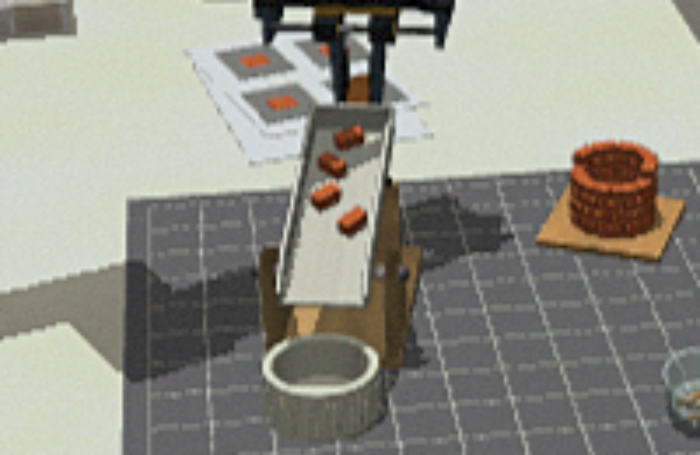

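```bash
python3 -m creep '{"offset":[[-0.003,0.001,-0.0117],[-0.0037,0,-0.0115],[-0.0043,0,-0.0112],[-0.0049,0,-0.011],[0,0,0]],"rotation":[[0,0,0],[0,0,0],[0,0,0],[0,0,0],[0,0,0]]}'
python3 - <<'E'
from h import *
s=env.state(); to([532,293.5,100])
cv2.imwrite("pics/s10.png",cv2.resize(grab_frame("side")[110:240,150:350],None,fx=3.5,fy=3.5)[:,:,::-1])
E
```

```text
time_s: 13.78
ee_pos: [527.7, 271.6, 177.5]
ee_rot: [-179.5, 0.2, 78.3]
force: [-8.2, 1.8, -1.4]
gripper_width: 21.7
point [527.9 271.7 196.3] rot [-179.5    0.2   78.3] t 13.78 w 21.7 F [-8.2  1.8 -1.4]
offset mm [22.6  0.4 96.3] norm 98.9
```

View pics/s10.png

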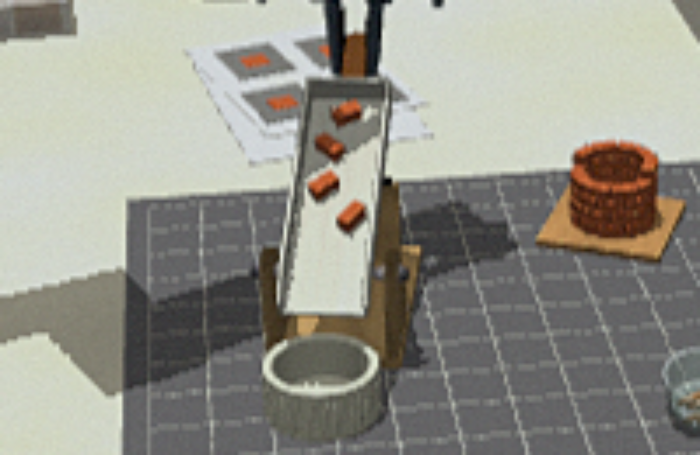

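```bash
python3 -m creep '{"offset":[[-0.0027,-0.001,-0.0054],[-0.0027,0,-0.0053],[-0.003,0,-0.0052],[-0.003,0,-0.0052],[0,0,0]],"rotation":[[0,0,0],[0,0,0],[0,0,0],[0,0,0],[0,0,0]]}'
python3 - <<'E'
from h import *
s=env.state(); to([532,293.5,100])
cv2.imwrite("pics/s11.png",cv2.resize(grab_frame("side")[110:240,150:350],None,fx=3.5,fy=3.5)[:,:,::-1])
E
```

```text
time_s: 14.45
ee_pos: [525.4, 260.7, 198.4]
ee_rot: [-179.6, 0.2, 78.3]
force: [-5.3, 0.1, -2.1]
gripper_width: 21.9
point [525.5 260.7 217.2] rot [-179.6    0.2   78.3] t 14.45 w 21.9 F [-5.3  0.1 -2.1]
offset mm [ 33.9   0.5 117.1] norm 121.9
```

View pics/s11.png

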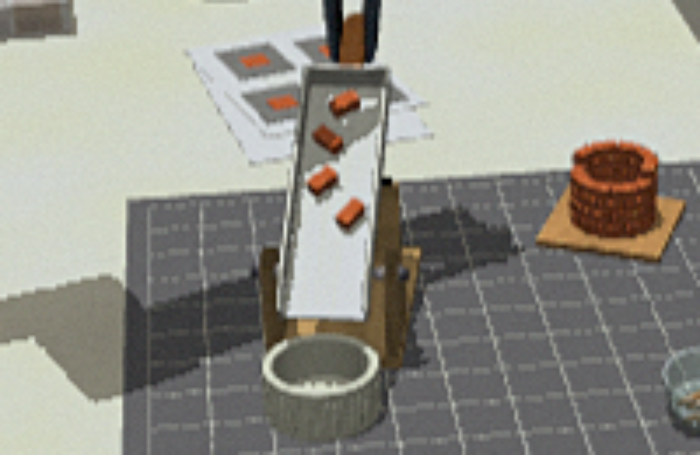

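```bash
python3 -m creep '{"offset":[[-0.0032,-0.0015,-0.0051],[-0.0032,0,-0.0051],[-0.0034,0,-0.005],[0,0,0],[0,0,0]],"rotation":[[0,0,0],[0,0,0],[0,0,0],[0,0,0],[0,0,0]]}'
python3 - <<'E'
from h import *
s=env.state(); to([532,293.5,100])
cv2.imwrite("pics/s12.png",cv2.resize(grab_frame("side")[110:240,150:350],None,fx=3.5,fy=3.5)[:,:,::-1])
E
```

```text
time_s: 15.12
ee_pos: [523.3, 250.9, 214.1]
ee_rot: [-179.8, 0.2, 78.3]
force: [-4.1, -1.9, -4.7]
gripper_width: 21.5
point [523.4 251.  232.9] rot [-179.8    0.2   78.3] t 15.12 w 21.5 F [-4.1 -1.9 -4.7]
offset mm [ 43.9   0.3 132.7] norm 139.8
```

View pics/s12.png

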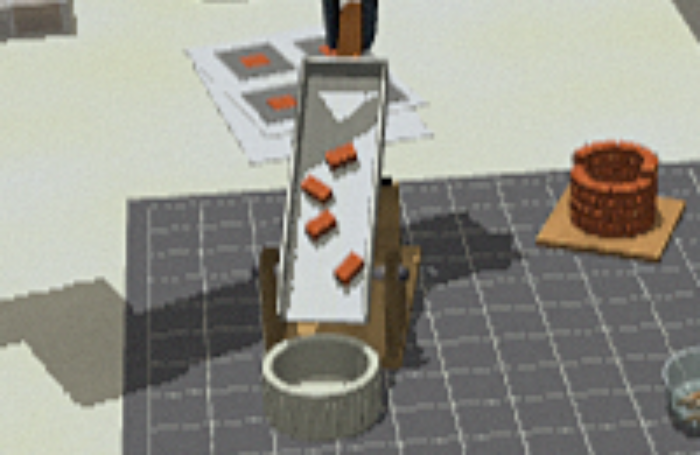

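Bricks are sliding. Hold here and let them go.

```bash
python3 -m creep '{"offset":[[0,0,0],[0,0,0],[0,0,0],[0,0,0],[0,0,0]],"rotation":[[0,0,0],[0,0,0],[0,0,0],[0,0,0],[0,0,0]]}'
python3 - <<'E'
from h import *
s=env.state(); to([532,293.5,100])
cv2.imwrite("pics/s13.png",cv2.resize(grab_frame("side")[110:240,150:350],None,fx=3.5,fy=3.5)[:,:,::-1])
E
```

```text
time_s: 15.8
ee_pos: [523.3, 250.9, 214.0]
ee_rot: [-179.8, 0.2, 78.3]
force: [-5.0, -2.5, -4.7]
gripper_width: 21.9
point [523.4 251.  232.8] rot [-179.8    0.2   78.3] t 15.8 w 21.9 F [-5.  -2.5 -4.7]
offset mm [ 44.    0.3 132.6] norm 139.7
```

View pics/s13.png

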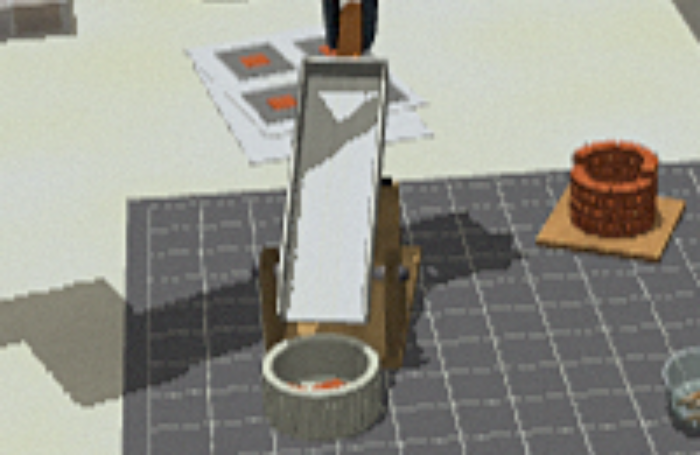

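Run:
```python
from h import *
cv2.imwrite("pics/t13.png",cv2.resize(grab_frame("top")[180:300,160:320],None,fx=5,fy=5,interpolation=cv2.INTER_CUBIC)[:,:,::-1])
```

```text
(no output)
```

View pics/t13.png

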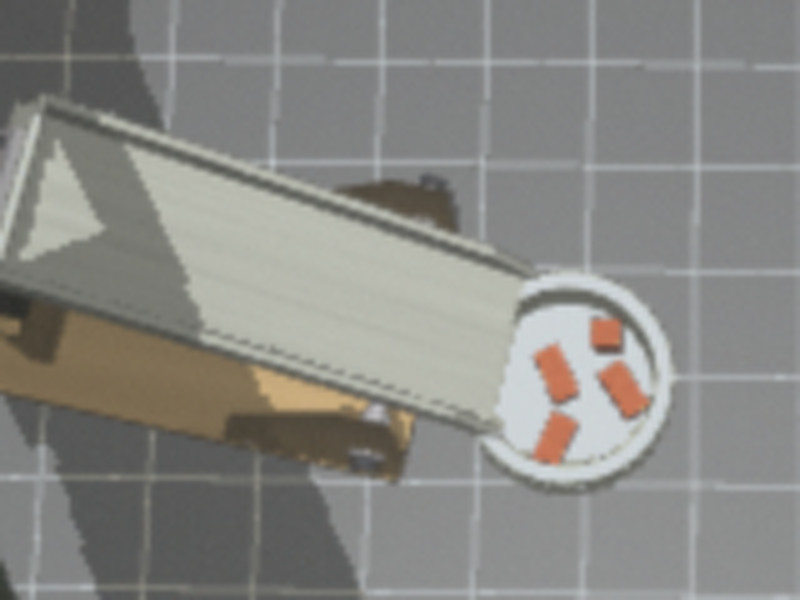

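```bash
python3 -m creep '{"offset":[[0.0034,0.0005,0.005],[0.0032,0,0.0051],[0.0032,0,0.0051],[0.006,0,0.0104],[0.0054,0,0.0107]],"rotation":[[0,0,0],[0,0,0],[0,0,0],[0,0,0],[0,0,0]]}'; python3 -m creep '{"offset":[[0.0049,0,0.011],[0.0043,0,0.0112],[0.0037,0,0.0115],[0.003,0,0.0117],[0,0,0]],"rotation":[[0,0,0],[0,0,0],[0,0,0],[0,0,0],[0,0,0]]}'; python3 -m creep '{"offset":[[0.0025,0,0.012],[0.002,0,0.012],[0.0009,0,0.009],[0,0,0]],"rotation":[[0,0,0],[0,0,0],[0,0,0],[0,0,0]]}'
```

```text
time_s: 16.52
ee_pos: [527.9, 272.4, 178.3]
ee_rot: [-179.8, 0.2, 78.3]
force: [-6.5, -0.4, 0.4]
gripper_width: 21.7
time_s: 17.15
ee_pos: [531.4, 289.0, 132.5]
ee_rot: [-179.8, 0.0, 78.3]
force: [-5.1, 1.4, -1.4]
gripper_width: 21.7
time_s: 17.65
ee_pos: [532.6, 294.6, 99.8]
ee_rot: [-179.8, -0.0, 78.2]
force: [-6.2, 2.4, -1.7]
gripper_width: 21.7
```

```bash
python3 -m creep '{"offset":[[0.0004,0,0.005],[0.0003,0,0.004],[0,0,0.002],[0,0,0]],"rotation":[[0,0,0],[0,0,0],[0,0,0],[0,0,0]]}'; python3 -m creep '{"offset":[[0,0,0.001],[0,0,0.001],[0,0,0]],"rotation":[[0,0,0],[0,0,0],[0,0,0]]}';python3 -m creep '{"offset":[[0,0,0.001],[0,0,0]],"rotation":[[0,0,0],[0,0,0]]}'
```

```text
time_s: 18.15
ee_pos: [532.8, 295.4, 89.3]
ee_rot: [-179.8, -0.0, 78.2]
force: [-6.3, 3.2, -0.6]
gripper_width: 21.9
time_s: 18.52
ee_pos: [532.8, 295.5, 87.5]
ee_rot: [-179.8, -0.1, 78.2]
force: [-6.5, 3.6, -0.3]
gripper_width: 21.7
time_s: 18.77
ee_pos: [532.8, 295.5, 86.5]
ee_rot: [-179.8, -0.1, 78.2]
force: [-6.5, 4.0, 0.0]
gripper_width: 21.7
```

```bash
python3 -m creep '{"offset":[[0,0,0.001],[0,0,0]],"rotation":[[0,0,0],[0,0,0]]}';python3 -m creep '{"offset":[[0,0,0.001],[0,0,0]],"rotation":[[0,0,0],[0,0,0]]}';python3 -m creep '{"offset":[[0,0,0.001],[0,0,0]],"rotation":[[0,0,0],[0,0,0]]}'
```

```text
time_s: 19.02
ee_pos: [532.8, 295.5, 86.1]
ee_rot: [-179.8, -0.1, 78.2]
force: [-7.3, 3.2, 2.4]
gripper_width: 21.7
time_s: 19.27
ee_pos: [532.8, 295.5, 86.0]
ee_rot: [-179.9, -0.1, 78.2]
force: [-8.7, 2.8, 7.1]
gripper_width: 21.9
time_s: 19.52
ee_pos: [532.8, 295.6, 86.0]
ee_rot: [-179.9, -0.1, 78.2]
force: [-10.1, 1.1, 11.5]
gripper_width: 22.1
```

```bash
python3 -m creep '{"offset":[[0,0,-0.0015],[0,0,0]],"rotation":[[0,0,0],[0,0,0]]}'
python3 - <<'E'
from h import *
cv2.imwrite("pics/s14.png",cv2.resize(grab_frame("side")[110:240,150:350],None,fx=3.5,fy=3.5)[:,:,::-1])
E
```

```text
time_s: 19.77
ee_pos: [532.8, 295.5, 86.1]
ee_rot: [-179.9, -0.1, 78.2]
force: [-8.1, 3.5, 4.8]
gripper_width: 22.0
```

View pics/s14.png

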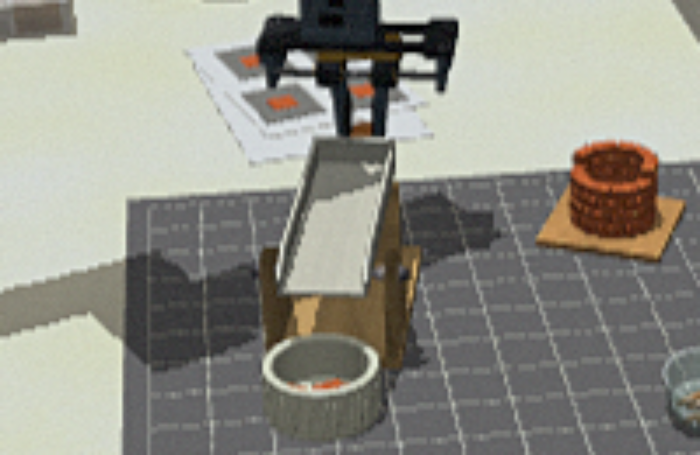

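```bash
python3 -m creep '{"offset":[[0,0,0],[0,0,0],[0,0,0],[0,0,0]],"rotation":[[0,0,0],[0,0,0],[0,0,0],[0,0,0]]}' 0.5; python3 -m creep '{"offset":[[0,0,-0.01],[0,0,-0.03],[0,0,-0.05],[0,0,-0.05],[0,0,0]],"rotation":[[0,0,0],[0,0,0],[0,0,0],[0,0,0],[0,0,0]]}'; python3 -m creep '{"offset":[[0.05,0.02,0],[0.05,0.02,0],[0.02,0.02,0],[0,0,0],[0,0,0]],"rotation":[[0,0,0],[0,0,0],[0,0,0],[0,0,0],[0,0,0]]}'
python3 - <<'E'
from h import *
cv2.imwrite("pics/s15.png",cv2.resize(grab_frame("side")[110:300,150:380],None,fx=3,fy=3)[:,:,::-1])
cv2.imwrite("pics/t15.png",cv2.resize(grab_frame("top")[80:300,100:480],None,fx=2,fy=2,interpolation=cv2.INTER_CUBIC)[:,:,::-1])
print(env.state()["force"],env.state()["time_s"])
E
```

```text
time_s: 20.32
ee_pos: [533.4, 294.1, 83.9]
ee_rot: [-179.9, 0.1, 78.3]
force: [0.5, -0.2, -0.1]
gripper_width: 45.3
time_s: 20.95
ee_pos: [535.7, 295.5, 229.5]
ee_rot: [179.7, -0.3, 78.3]
force: [1.3, 0.2, -0.5]
gripper_width: 45.8
time_s: 21.58
ee_pos: [615.7, 398.9, 222.8]
ee_rot: [-179.8, 0.2, 78.3]
force: [-0.1, -0.4, -0.4]
gripper_width: 45.9
[ 0.05588109  0.08564366 -0.16554824] 21.675
```

View pics/s15.png

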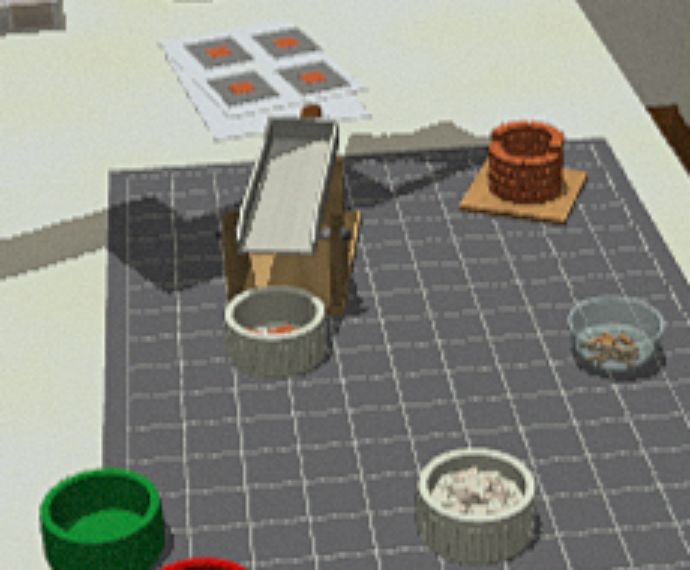

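View pics/t15.png

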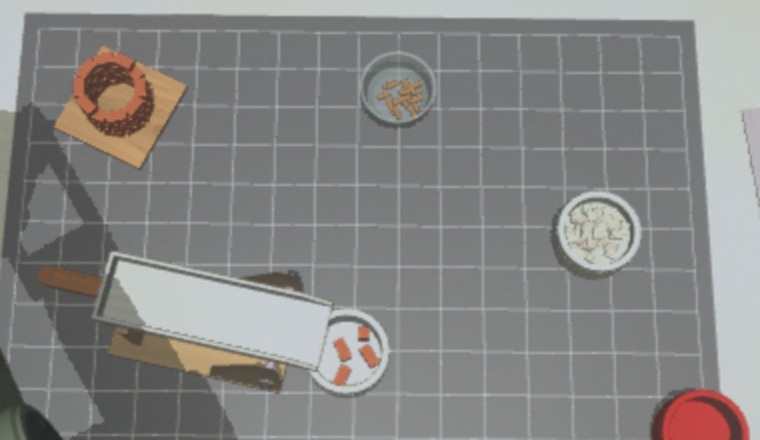

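All four bricks lie in the ramekin, the tray is level and empty, and the bystanders have not moved. The robot touches nothing.

```bash
python3 -c "
from workcell import env
print(env.job_done())"
```

```text
the job is handed in; nothing more can be done
None
```

The job is done and handed in at about 21.7 s, well inside the 69 s limit. All four bricks are in the empty ramekin under the spout, and the tray is back on its rest.

- **Ramekin:** I pinched its wall with the gripper leaning 22° away from the stand, so its body cleared the spout. I measured its middle about 73 mm in front of the pin and 2.4 mm to one side, within the 6 mm allowed.
- **Tray:** I lifted it by the handle along its arc in small steps. The bricks slid at about 0.57 rad. I lowered it the same way, in 1 mm steps at the end. It met the rest with under 12 N upward, and I released it only after it had settled.
- **Last pictures (top and side):** they show four bricks in the ramekin and the tray empty and level. The full ramekin, glass bowl and tower look where they were, by eye only. The gripper was clear, with about zero force on it.
- **Disagreements:**
  - The side camera put things about 5 to 7 mm further towards the robot's right than the top camera. I used the top and wrist views, which agreed to about 4 mm or better.
  - A sideways force of about 4 to 10 N showed at the wrist while I held the handle, well below the limits.

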